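# Sort the ski waxing kit into its trays

### The arm

A 7-joint arm with a two-finger parallel gripper is mounted at the origin on the work surface. World frame = base frame: x ahead of the robot, y to its left, z up, the work surface at z = 0. Lengths are in m, angles in rad, forces in N, time in s.
With the tool pointing down it reaches from about 0.35 to 0.9 m from the base axis. Payload 19.9 kg.
Tool frame: the origin (TCP) lies between the finger pads; the fingertips stand 19 mm ahead of it and the grasp point (between the pads) is the TCP; z points along the fingers, y is the line along which they close (so a half turn about z gives the same grasp; the last joint's range is limited). The gripper opens to 94 mm and grips with 3 to 60 N. Pads are 16 mm wide; open, the fingers measure 119 mm over their backs; the gripper's body (75 mm by 177 mm) begins 78 mm behind the grasp point.
Start: joints at [-1.353, 0.417, -0.01, 1.614, 0.005, 1.111, -0.053], TCP at [0.16, 0.604, 0.224] pointing down, gripper open.
Joint ranges: [-2.81, 2.81], [-0.39, 2.02], [-1.27, 1.25], [0.06, 2.57], [-1.19, 4.33], [0.19, 2], [-2.82, 2.82]. Speed limits (rad/s): [1.89, 1.89, 2.39, 2.39, 3.01, 3.01, 3.01].

### API

Orientations are given as a 3x3 rotation matrix whose columns are the frame's x, y, z axes.
In Python, from rig import robot gives the robot as it stands. Calls block until the motion is done:
- robot.move_ptp(position, orientation): joint-space move of the TCP to a pose.
- robot.move_linear(position, velocity=0.15, frame=None, threshold=None): straight line of the TCP; frame=None keeps the orientation; velocity is the mean speed in m/s. With threshold (N) it stops when the force on the tool has changed by that much, and returns True; else False.
- robot.goto_joints(angles): joint-space move.
- robot.gripper_to(opening): finger opening in m; the grip force is fixed at half the most; returns when the fingers have stopped.
- robot.pause(seconds).
- robot.ik(position, orientation): joint angles nearest the present ones, or None.
- robot.get_state(): the state.
- robot.grab_frame(name): name is "scene" or "top"; returns the picture (384x512x3 uint8, red, green, blue); there is no depth.
- robot.camera_info(name): a dict with "fx", "fy", "cx", "cy" (pixels), "rvec" (rotation vector, rad) and "tvec" (3), from world to camera coordinates, as OpenCV has them. Camera axes: x right, y down, z forward; pixel columns grow to the right and rows downward; lengths in m; the calibration is good to about 2 mm. A picture is of the moment at which its call begins. camera_info takes no time and is no camera call.
A pose or a line that the arm cannot do raises robot.PlanningError and nothing moves.
- robot.sign_off(): hands the job in; it is judged then, once.
The state is a dict: "time": time; "qpos": joint angles; "joint_vel": joint speeds; "effort": joint torques, N m; "ee_pos": TCP position; "tool_rot": TCP orientation; "force": force on the tool from outside, world axes, zero at the start; "moment": the same for the moment, N m; "opening": finger opening in m; "grasp_force": force on a finger pad.
Only numpy, scipy, OpenCV 4.12 (cv2) and the standard library are available. Lean on these libraries where they do the work, as an engineer would, in place of code of your own. Each camera call takes 0.05 s, during which the arm holds its last target. There are 200 camera calls.

### The job

Tidy the waxing bench: stand both wax tins (purple and red) upright in the blue tray, lay both polishing corks (tan and black) flat in the white tray, and lay the rill roller flat in the green tray, each the same way up as it is now. Everything should rest fully on its tray's floor, nothing stacked or propped on a rim. Do not move the yellow scraper or the bottle.

Things in the scene. Friction and masses are not known exactly. Their poses are not given: they have to be found in the camera images.
- tin_purple: Purple grip-wax tin: a short upright cylinder, 36 mm diameter, 48 mm high, standing on the bench, about 60 g. Origin: centre of its underside; z up its axis.
- tin_red: Red grip-wax tin: a short upright cylinder, 36 mm diameter, 48 mm high, standing on the bench, about 60 g. Origin: centre of its underside; z up its axis.
- cork_tan: Tan natural polishing cork: a rounded block 85 mm long (its x), 44 mm wide (its y), 38 mm high, lying flat on the bench, about 50 g. Origin: centre of its underside; z up. Grip it across its width.
- cork_black: Black synthetic polishing cork with a grey band round its foot: a rounded block 85 mm long (its x), 44 mm wide (its y), 38 mm high, lying flat on the bench, about 50 g. Origin: centre of its underside; z up. Grip it across its width.
- roller: Rill roller: wooden handle with a grooved steel roller at one end, lying flat, 108 mm long, 140 g. Origin on its underside, 55 mm from the handle's end; x along it towards the steel roller, z up. Handle: x = -55 to +17 mm, 28 mm wide (y), 30 mm high. Steel head: x = +14 to +53 mm, 44 mm wide, 26 mm high. Grip the handle across its width near x = -5 mm, low down.
- tray_blue: Blue open tray for the wax tins, screwed to the bench: outside 140 (its x) by 170 (its y) by 15 mm high, walls and floor 5 mm thick (inside 130 by 160, 10 mm deep). Origin: centre of its underside, on the bench; inner floor 5 mm above it; z up. Two things fit with centres at y = +38 and -38 mm, long sides along the tray's x.
- tray_white: White open tray for the polishing corks, screwed to the bench: outside 140 (its x) by 170 (its y) by 15 mm high, walls and floor 5 mm thick (inside 130 by 160, 10 mm deep). Origin: centre of its underside, on the bench; inner floor 5 mm above it; z up. Two things fit with centres at y = +38 and -38 mm, long sides along the tray's x.
- tray_green: Green open tray for the rill roller, screwed to the bench: outside 140 (its x) by 170 (its y) by 15 mm high, walls and floor 5 mm thick (inside 130 by 160, 10 mm deep). Origin: centre of its underside, on the bench; inner floor 5 mm above it; z up. Two things fit with centres at y = +38 and -38 mm, long sides along the tray's x.
- scraper: Yellow acrylic scraper, a loose plate 140 (x) by 60 (y) by 6 mm lying on the bench beside the work, to be left alone. Origin: centre of its underside.
- bottle: Loose closed green bottle with a red cap and pale label, 56 mm diameter, 150 mm high, standing beside the work, to be left alone. Origin: centre of its underside.

How it is judged:
By the outcome, as a careful person would: the job done as asked, in the order asked, and still so for the second after the job is handed in, with the robot touching nothing.
It also fails if it takes over 120 s, if anything falls off the work surface, if the arm or the gripper's body presses on something with over 40 N, if the wrist force passes 120 N, or if a joint passes its speed limit or range.

## Working session

There is one attempt and no reset: what is moved stays moved. The work goes in short steps, each a Python script; the robot and the scene stay as the last script left them, time stands still between calls to the robot, and variables do not carry over. Pictures are saved under pics/ and viewed, at most 14 in all, crops included, and the job is handed in when it is done.

```bash
mkdir -p pics
python3 - <<'E'
from rig import robot
import cv2,numpy as np
for n in("scene","top"):
    f=robot.grab_frame(n); cv2.imwrite(f"pics/{n}0.png",cv2.cvtColor(f,cv2.COLOR_RGB2BGR))
    c=robot.camera_info(n); print(n,c); R=cv2.Rodrigues(np.array(c["rvec"]))[0]; print(-R.T@np.array(c["tvec"]))
s=robot.get_state();print(s["tool_rot"],s["time"])
E
```

```text
scene {'fx': 500.11793646337395, 'fy': 500.11793646337395, 'cx': 254.04975639354174, 'cy': 189.12904299731315, 'rvec': array([ 0.77250381,  2.52311718, -1.17044186]), 'tvec': array([ 0.42571553, -0.15608904,  1.69028636])}
[1.14130774 0.90878075 0.96654005]
top {'fx': 429.36278590424246, 'fy': 429.36278590424246, 'cx': 249.6331411893503, 'cy': 192.0388910790169, 'rvec': array([ 2.16385481, -2.21060062,  0.03797787]), 'tvec': array([0.01594752, 0.49280247, 1.42618224])}
[ 0.41902401 -0.01762408  1.44955602]
[[-9.66697608e-01  2.55921266e-01 -2.01729400e-04]
 [ 2.55921333e-01  9.66697009e-01 -1.07906723e-03]
 [-8.11450430e-05 -1.09475856e-03 -9.99999397e-01]] 0.1
```

View pics/top0.png

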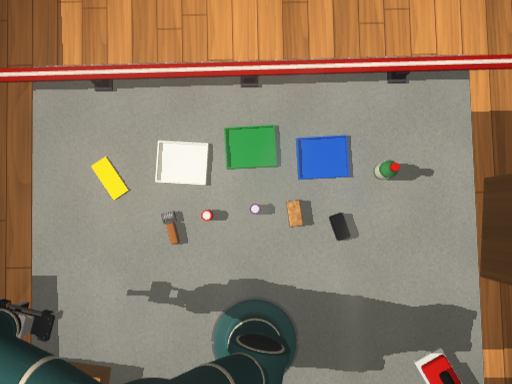

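View pics/scene0.png

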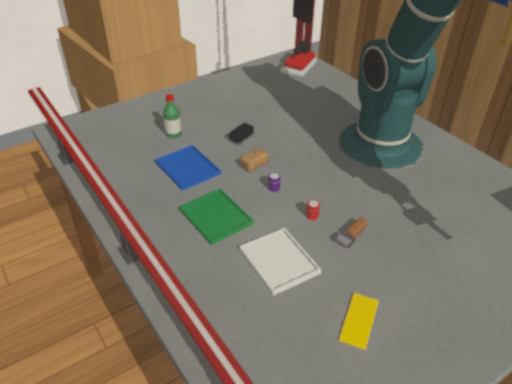

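Top view: trays white (182,163), green (251,147), blue (323,157). Roller is at (172,227), red tin (207,215), purple tin (255,209), tan cork (294,213), black cork (340,227). The scene view agrees with this, and the way is clear. Next I'll segment the top view.

```bash
cat > vis.py <<'E'
import cv2,numpy as np
def ray(c,uv,z):
    R=cv2.Rodrigues(np.array(c["rvec"]))[0]; o=-R.T@np.array(c["tvec"])
    K=np.array([[c["fx"],0,c["cx"]],[0,c["fy"],c["cy"]],[0,0,1]])
    d=R.T@np.linalg.solve(K,np.array([uv[0],uv[1],1.])); return (o+d*(z-o[2])/d[2])[:2]
S=4
# name: box (x0,y0,x1,y1), mid-silhouette height, mask from hsv
SPEC={
"tray_white":((145,130,220,195),.012,lambda h,s,v:(v>165)&(s<60)),
"tray_green":((215,115,288,180),.012,lambda h,s,v:(s>120)&(h>40)&(h<85)),
"tray_blue":((288,125,362,190),.012,lambda h,s,v:(s>120)&(h>95)&(h<130)),
"roller":((155,200,190,250),.015,lambda h,s,v:(s>80)),
"tin_red":((195,203,220,228),.044,lambda h,s,v:(v>190)|((s>90)&(v>60))),
"tin_purple":((243,197,268,222),.044,lambda h,s,v:(v>175)|(s>70)),
"cork_tan":((280,190,308,235),.019,lambda h,s,v:(s>60)),
"cork_black":((322,203,360,248),.019,lambda h,s,v:(v<58)),
}
def measure(f,cam,spec=SPEC,draw=None,box=None):
    out={}; H=cv2.cvtColor(f,cv2.COLOR_RGB2HSV)
    for n,(b,z,m) in spec.items():
        x0,y0,x1,y1=b
        crop=cv2.resize(f[y0:y1,x0:x1],None,fx=S,fy=S,interpolation=cv2.INTER_CUBIC)
        h,s,v=[a.astype(int) for a in cv2.split(cv2.cvtColor(crop,cv2.COLOR_RGB2HSV))]
        k=cv2.morphologyEx(m(h,s,v).astype(np.uint8),cv2.MORPH_OPEN,np.ones((5,5)))
        cs=cv2.findContours(k,cv2.RETR_EXTERNAL,cv2.CHAIN_APPROX_NONE)[0]
        if not cs: continue
        c=cv2.convexHull(max(cs,key=cv2.contourArea))
        pts=(c[:,0]+.5)/S-.5+[x0,y0]
        w=np.array([ray(cam,p,z) for p in pts])*1000
        r=cv2.minAreaRect(w.astype(np.float32)); bp=cv2.boxPoints(r)
        e=bp[1]-bp[0]; g=bp[2]-bp[1]
        l=e if np.hypot(*e)>np.hypot(*g) else g
        out[n]=dict(c=np.array(r[0])/1000,yaw=np.arctan(l[1]/l[0]),size=sorted(r[1]))
        if draw is not None: cv2.polylines(draw,[np.int32((pts+.5)*S)],True,(255,0,255),1)
    return out
E
python3 - <<'E'
from rig import robot
from vis import *
f=cv2.cvtColor(cv2.imread("pics/top0.png"),cv2.COLOR_BGR2RGB);cam=robot.camera_info("top")
d=cv2.resize(f,None,fx=4,fy=4,interpolation=cv2.INTER_CUBIC)
for n,o in measure(f,cam,draw=d).items(): print(n,o["c"].round(4),round(o["yaw"],3),np.round(o["size"],1))
d=cv2.resize(d[460:1000,560:1460],None,fx=.88,fy=.88)
cv2.imwrite("pics/seg.png",cv2.cvtColor(d,cv2.COLOR_RGB2BGR))
E
```

```text
tray_white [0.599  0.2352] 1.492 [148.8 175.5]
tray_green [0.6465 0.001 ] -1.534 [139.3 168.3]
tray_blue [ 0.6057 -0.2409] -1.537 [140.8 171.9]
roller [0.3616 0.2664] 0.24 [31.8 73.4]
tin_red [0.4196 0.1477] 1.554 [37.6 40.2]
tin_purple [ 0.4374 -0.0101] -1.197 [27.5 28.4]
cork_tan [ 0.4196 -0.1413] 0.121 [48.7 88.4]
cork_black [ 0.3725 -0.289 ] 0.292 [45.9 84.7]
```

View pics/seg.png

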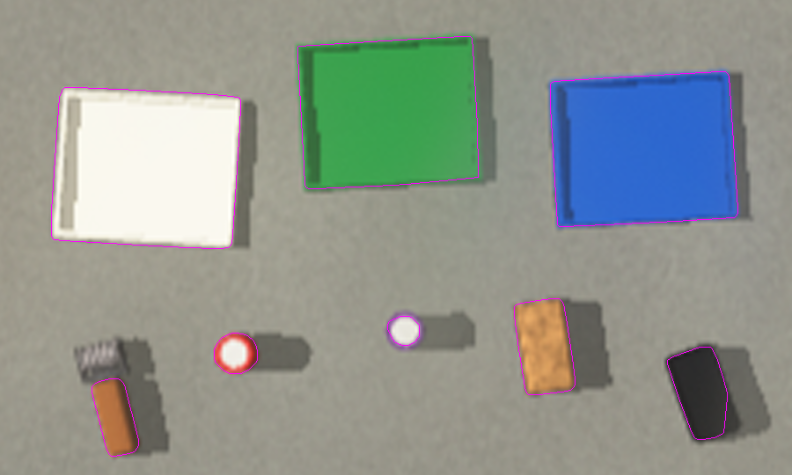

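The masks fit well; each magenta outline hugs its object. The roller head points up-left, which is +x and slightly +y. I'll start with the purple tin.

```bash
cat > act.py <<'E'
import numpy as np
from rig import robot
ZUP=.15
TR={"white":(.599,.2352,-.079),"green":(.6465,.001,.036),"blue":(.6057,-.2409,.034)}
def rot(a):
    x=np.array([np.cos(a),np.sin(a),0]); z=np.array([0,0,-1.]); return np.c_[x,np.cross(z,x),z]
def best(p,a):   # half turn gives the same grasp: the one of least joint travel
    q0=np.array(robot.get_state()["qpos"]); c=[]
    for b in(a,a+np.pi):
        q=robot.ik(p,rot(b))
        if q is not None: c.append((np.abs(np.array(q)-q0).max(),b))
    return min(c)[1]
def slot(tray,dx,dy):
    x,y,a=TR[tray]; return np.array([x+np.cos(a)*dx-np.sin(a)*dy,y+np.sin(a)*dx+np.cos(a)*dy]),a
def pick(xy,a,z,opening):
    robot.gripper_to(opening); b=best([*xy,ZUP],a); robot.move_ptp([*xy,ZUP],rot(b))
    robot.move_linear([*xy,z],.12); robot.gripper_to(.0)
    s=robot.get_state(); print("grip",round(s["opening"],4),round(s["grasp_force"],1))
    robot.move_linear([*xy,ZUP],.15); return b-a
def place(xy,a,flip,z,opening):   # same half turn as in the pick, so no needless spin
    robot.move_ptp([*xy,ZUP],rot(a+flip))
    s=robot.get_state(); print("held",round(s["opening"],4),round(s["grasp_force"],1))
    robot.move_linear([*xy,z+.010],.12)
    hit=robot.move_linear([*xy,z+.003],.02,threshold=4)
    print("touch",hit,robot.get_state()["ee_pos"].round(4)); robot.gripper_to(opening)
    robot.move_linear([*xy,ZUP],.15); print("t",round(robot.get_state()["time"],1))
E
python3 - <<'E'
from act import *
p,a=slot("blue",0,-37)if 0 else slot("blue",0,-.037)
# tool y along tray x for the tins
f=pick((.4374,-.0101),a+np.pi/2,.030,.08); place(p,a+np.pi/2,f,.030,.056)
from vis import *
cv2.imwrite("pics/s1.png",cv2.cvtColor(robot.grab_frame("scene"),cv2.COLOR_RGB2BGR))
E
```

```text
grip 0.0354 30.0
held 0.0354 30.0
touch True [ 0.6074 -0.278   0.0347]
t 9.9
```

View pics/s1.png

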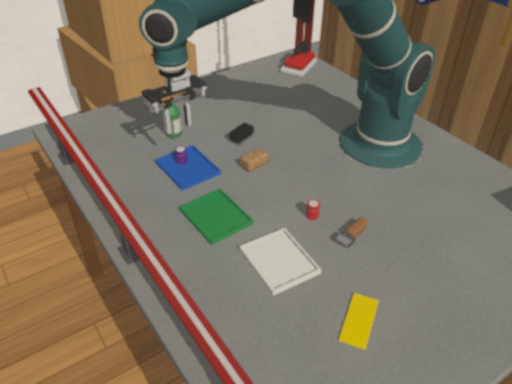

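The purple tin stands upright in the blue tray at (180,155), and it touched down at floor height. Next come the red tin and the tan cork.

Run:
```python
from act import *
from vis import *
p,a=slot("blue",0,.037)
f=pick((.4196,.1477),a+np.pi/2,.030,.08); place(p,a+np.pi/2,f,.030,.056)
p,a=slot("white",0,.036)
f=pick((.4196,-.1413),.121,.030,.07); place(p,a,f,.030,.056)
cv2.imwrite("pics/s2.png",cv2.cvtColor(robot.grab_frame("scene"),cv2.COLOR_RGB2BGR))
```

```text
grip 0.0356 30.0
held 0.0355 30.0
touch True [ 0.6048 -0.2039  0.0347]
t 19.4
grip 0.0438 30.0
held 0.0441 30.0
touch True [0.6023 0.2713 0.0349]
t 28.1
```

View pics/s2.png

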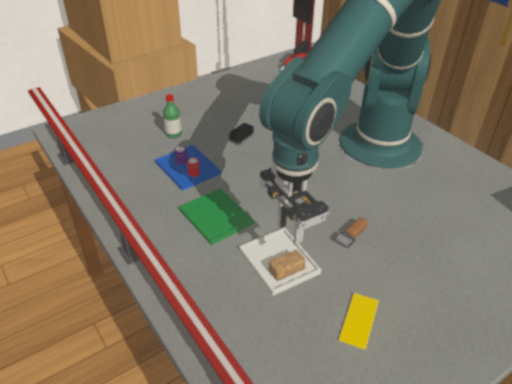

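Both tins are standing in the blue tray at (180,155) and (193,168). The tan cork lies flat in the white tray at (287,264). Next are the black cork and then the roller.

Run:
```python
from act import *
from vis import *
p,a=slot("white",0,-.036)
f=pick((.3725,-.289),.292,.030,.07); place(p,a,f,.030,.056)
r=.24; c=np.array([.3616,.2664])+.014*np.array([np.cos(r),np.sin(r)])
p,a=slot("green",-.005,0)
f=pick(c,r,.023,.07); place(p,a,f,.023,.05)
robot.move_ptp([.16,.604,.224],robot.get_state()["tool_rot"])
fr=robot.grab_frame("top")
cv2.imwrite("pics/t3.png",cv2.cvtColor(cv2.resize(fr[110:255,85:415],None,fx=2.4,fy=2.4,interpolation=cv2.INTER_CUBIC),cv2.COLOR_RGB2BGR))
g=robot.grab_frame("scene")
cv2.imwrite("pics/s3.png",cv2.cvtColor(cv2.resize(g[80:360,140:400],None,fx=2.1,fy=2.1,interpolation=cv2.INTER_CUBIC),cv2.COLOR_RGB2BGR))
print(robot.get_state()["time"])
```

```text
grip 0.0437 29.9
held 0.0437 29.9
touch True [0.5966 0.1995 0.0348]
t 38.1
grip 0.028 30.0
held 0.0276 30.0
touch True [0.642  0.0009 0.0278]
t 46.8
49.65
```

View pics/t3.png

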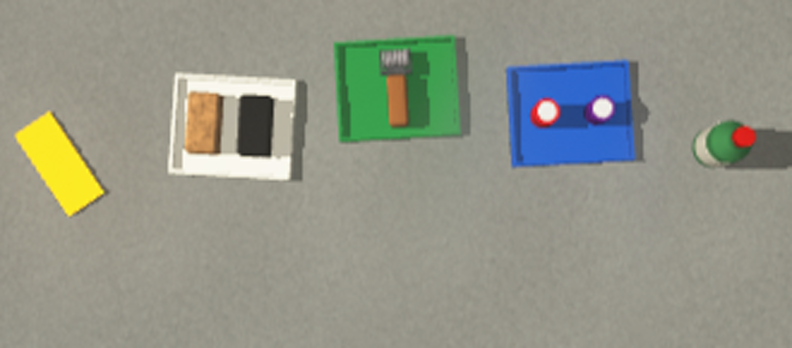

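View pics/s3.png

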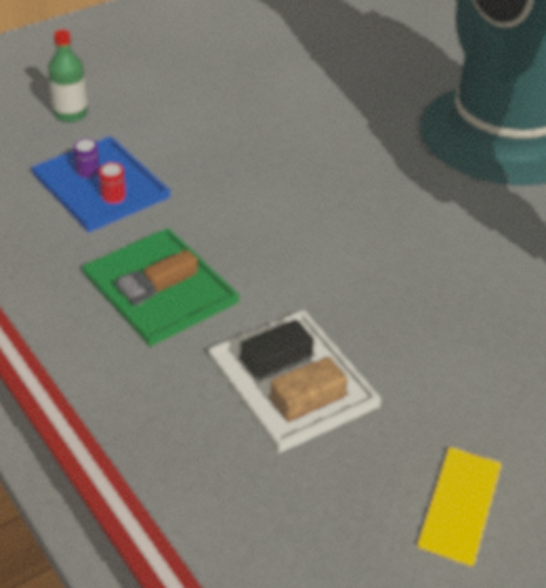

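Both views show all five items lying inside their trays, clear of the rims: corks at (203,122) and (256,125), roller at (397,87), tins at (546,112) and (600,108). The scraper and bottle look unmoved. I'll hand it in.

```bash
python3 -c "
from rig import robot
robot.pause(.5);print(robot.sign_off())"
```

```text
the job is handed in; nothing more can be done
None
```

The job is handed in at about 50 s on the robot's clock: both tins stand in the blue tray, both corks lie flat in the white tray, the roller lies flat in the green tray, and the scraper and bottle were not touched.

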